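# Lock the wheel-lock key case with its sprung quarter-turn stud

### The arm

A 6-joint arm with a two-finger parallel gripper is mounted at the origin on the work surface. World frame = base frame: x ahead of the robot, y to its left, z up, the work surface at z = 0. Lengths are in mm, angles in rad, forces in N, time in s.
With the tool pointing down it reaches from about 350 to 975 mm from the base axis. Payload 4.9 kg.
Tool frame: the origin (TCP) lies at the very end of the fingers, on their centre line; the grasp point (between the pads) lies 19 mm behind it; z points along the fingers, x is the direction in which the jaws open and shut, and the axes are right-handed (so a half turn about z gives the same grasp; the last joint's range is limited). The gripper opens to 85 mm and grips with 20 to 120 N. Pads are 22 mm wide; open, the fingers measure 114 mm over their backs; the gripper's body (76 mm by 85 mm) begins 54 mm behind the grasp point. The pads swing forward as they close: fully open they stand 13 mm farther back than shut.
Start: joints at [1.094, 0.053, 1.613, -0, 1.476, -0.119], TCP at [218.873, 585.403, 231.304] pointing down, gripper open.
Joint ranges: [-3.01, 3.01], [-1.01, 2.22], [0.06, 2.58], [-1.02, 4.17], [0.09, 2.62], [-3.14, 3.14]. Speed limits (rad/s): [2.57, 2.57, 3.14, 3.14, 3.14, 3.14].

### API

Orientations are given as a unit quaternion [x, y, z, w].
In Python, from plant import status, vision, ticket gives the robot as it stands.
- The arm moves only by the shell command python3 -m creep 'ROWS' [FORCE]. ROWS is JSON, a list of rows, each an object with "offset": the shift along the world's x, y, z in m, a list of three; "twist": the turn, a rotation vector about the world's x, y, z in degrees, a list of three; "gripper": the closure, from 0 (fully open) to 1 (shut). A call has 1 to 5 rows; each row is the pose to reach, as a shift and turn from the pose commanded when the call began; what a row does not reach only later rows make up. A row lasts 1/8 s, in which the tool goes at most 62.5 mm and 10.7 degrees, less where a joint would pass 70% of its speed; a pose out of reach is approached as far as the arm can. A call with a gripper value outside its range is refused whole. The fingers move at their own pace and stop on an object; FORCE is the grip in N (left out, the last holds). Time passes only in rows, so rows that repeat a pose let the fingers close. It gives the time, the measured TCP pose, the force and the opening at its end, in the units of the state.
- status.observe(): the state, without advancing time (a new reading comes with each control period).
- vision.get_image(name): name is "scene" or "side" or "wrist"; returns a dict with "pixels" (480x640x3 uint8, red, green, blue), "intrinsics" (3x3 intrinsics, pixels), "k1" (the pictures are not rectified: a ray, as slopes to the right and down, at radius r is drawn at 1 + k1 r^2 times it, then the intrinsics apply), "extrinsics" (4x4, takes a point from camera to world coordinates). Camera axes: x right, y down, z forward; pixel columns grow to the right and rows downward; lengths in mm; the calibration is good to about 2 mm. A picture is of the moment at which its call begins. There is no depth.
- ticket.job_done(): hands the job in, once; it reports no verdict.
The state is a dict: "t": time; "joint_positions": joint angles; "qd": joint speeds; "joint_efforts": joint torques, N m; "tcp_pos": TCP position; "tcp_rot": TCP orientation; "wrist_force": force on the tool from outside, world axes, zero at the start; "wrist_torque": the same for the moment, N m; "opening": opening from 0.0 (shut) to 1.0 (fully open).
Only numpy, scipy, OpenCV 4.12 (cv2) and the standard library are available. Lean on these libraries where they do the work, as an engineer would, in place of code of your own. Each camera call takes 0.05 s, during which the arm holds its last target.

### The job

Take the winged quarter-turn stud out of its round parking cup, put its crossbar down into the slot on the lid of the grey key case, press it in gently against the spring until you feel it bottom, turn it a quarter turn clockwise (seen from above) until it stops, and let it spring back up and lock there. Feel your way and force nothing: the case must never be loaded with more than about 50 newtons, in pressing or against the stop. Leave the wheel nuts, the lug wrench handle and the mug where they stand.

Things in the scene. Friction and masses are not known exactly. Their poses are not given: they have to be found in the camera images.
- stud_wing (a point): Centre of the wing (grip) of the loose 70 g steel quarter-turn stud, upright in the cup at first. z up the stud's axis, x along the wing. Wing: flat bar 40 long (x), 10 thick (y: grip across this), 30 high (15 above and below this point). Under it a round flange 40 across, 4 thick, which fingertips may bear on, then a 10 thick neck. Half a turn about z makes no difference.
- stud_bar (a point): Underside of the stud's crossbar, on its axis, 45.5 below stud_wing. The crossbar lies parallel to the wing: 28 long (x), 10 wide (y), 9.5 high, flat on top, rounded beneath. From its top to the flange the neck is 17 long.
- cup: Fixed black round parking cup, a plain ring 54 outside, 34 inside, 31 high; origin at the centre of its underside. The stud's flange rests on its rim, crossbar hanging inside with 3 play; lift straight up 35 or more to clear it.
- case: Fixed grey plastic key case, 150 (x) by 110 (y) by 62 high; origin at the centre of its underside, z up; snap latch on its -x face. A square aluminium receptacle, 44 x 44, stands out of the middle of the lid; its top is 64 to 79 above this origin, different each time and not measured.
- lid_centre (a point): Middle of the lid (62 above the case's origin), on the receptacle's axis, axes as the case. The receptacle's slot, 31 along x and 13 wide, takes the crossbar with 1.5 play all round. 9 below the receptacle's top a sprung plunger meets the crossbar's underside; it gives about 0.8 N per mm. Solid bottom, where force rises steeply, when the underside is 24.5 below the receptacle's top (12 N there).
- case_axis (a point): Point on the receptacle's axis, 91 above the case's origin, axes as the case. To turn, the crossbar's underside must be 22.5 to 24.5 below the receptacle's top; it turns only clockwise seen from above, to a hard stop after a quarter turn, wing then along y (play 0.1 rad). Let go, it rises 6 from the bottom into a pocket and is locked: stud_wing is then 27 above the receptacle's top, 0 to 15 above this point.
- nuts: Bystander: four chrome wheel nuts in a row on a rubber strip 36 (x) by 150 (y), 40 high in all; origin at the centre of its underside.
- wrench: Bystander: blue lug wrench handle lying along its x, 310 long, about 32 thick; origin at the middle, on the shelf.
- mug: Bystander: white mug, 82 across, 92 high, handle to its -y reaching 70 from its axis, wooden stir stick standing out to 125 high; origin at the centre of its underside.
Mind the look-alikes: they are no part of the job. What is shaped like the case but red is not meant.

How it is judged (in metres and radians):
On the way, in this order (a step that is already met when the one before it is completed fails the run):
1. the stud is lifted clear of its parking cup (height (world z) of stud_wing above 0.075 m and distance between stud_wing and cup above 0.075 m), for 0.1 s.
2. the stud is pressed into the receptacle's slot, wing along the slot (z of stud_wing in the frame of case below 0.1077 m and x of stud_wing in the frame of case between -0.004 and 0.004 m and y of stud_wing in the frame of case between -0.004 and 0.004 m and angle between the x axis of stud_wing and the x axis of case, either way round below 0.25 rad), for 0.1 s.
At the end, for the whole second after the job is handed in: The stud stands locked and released in the receptacle: its wing lies across the slot, along the case's y within 0.16 rad, wing centre 88 to 107.7 mm above the case's origin and within 4 mm of the case's axis in x and y, upright within 0.12 rad (z of stud_wing in the frame of case between 0.088 and 0.1077 m and x of stud_wing in the frame of case between -0.004 and 0.004 m and y of stud_wing in the frame of case between -0.004 and 0.004 m and angle between the x axis of stud_wing and the y axis of case, either way round below 0.16 rad and angle between stud_wing's own z axis and vertical below 0.12 rad); the robot touches nothing.
It fails at once if the case (with its receptacle) is loaded with more than 50 N (contact force between case and anything else above 50 N).
It fails at once if the wheel nuts are moved more than 15 mm or tipped (distance of nuts from where it was at the start of the episode above 0.015 m or angle between nuts's own z axis and vertical above 0.3 rad).
It fails at once if the lug wrench handle is moved more than 15 mm (distance of wrench from where it was at the start of the episode above 0.015 m).
It fails at once if the mug is moved more than 15 mm or tipped (distance of mug from where it was at the start of the episode above 0.015 m or angle between mug's own z axis and vertical above 0.3 rad).
It also fails if it takes over 59 s, if anything falls off the work surface, if the arm or the gripper's body presses on something with over 40 N, if the wrist force passes 120 N, or if a joint passes its speed limit or range.

## Working session

There is one attempt and no reset: what is moved stays moved. The work goes in short steps, Python scripts to look and compute and a shell command to move; the robot and the scene stay as the last step left them, time stands still between calls to the robot, and variables do not carry over. Pictures are saved under pics/ and viewed, and the job is handed in when it is done.

```bash
ls; mkdir -p pics; cat > h.py <<'E'
import numpy as np, cv2
from plant import status, vision, ticket
def snap(name, tag):
    d=vision.get_image(name); np.savez(f'pics/{tag}.npz',p=d['pixels'],K=d['intrinsics'],k1=d['k1'],E=d['extrinsics'])
    cv2.imwrite(f'pics/{tag}.png',d['pixels'][:,:,::-1]); return d
def load(tag):
    z=np.load(f'pics/{tag}.npz'); return dict(pixels=z['p'],intrinsics=z['K'],k1=float(z['k1']),extrinsics=z['E'])
def ray(d,u,v):
    K=np.array(d['intrinsics'],float);k=d['k1']
    p=cv2.undistortPoints(np.array([[[u,v]]],float),K,np.array([k,0,0,0,0],float))[0,0]
    E=np.array(d['extrinsics']); r=E[:3,:3]@np.array([p[0],p[1],1]); return E[:3,3],r/np.linalg.norm(r)
def onz(d,u,v,z):
    o,r=ray(d,u,v); return o+r*(z-o[2])/r[2]
def proj(d,P):
    E=np.array(d['extrinsics']);q=np.linalg.inv(E)@np.append(P,1); s=q[:2]/q[2]; s=s*(1+d['k1']*(s@s)); K=np.array(d['intrinsics']); return K[:2,:2]@s+K[:2,2]
def tri(a,b):
    (o1,r1),(o2,r2)=a,b
    A=np.stack([r1,-r2],1); t=np.linalg.lstsq(A,o2-o1,rcond=None)[0]
    p,q=o1+r1*t[0],o2+r2*t[1]; return (p+q)/2,np.linalg.norm(p-q)
E
python3 - <<'E'
from h import *
s=status.observe(); print(s)
for n in ['scene','side','wrist']:
    d=snap(n,n+'0'); print(n,d['k1'],np.round(d['extrinsics'],3).tolist(),np.round(d['intrinsics'],1).tolist())
E
```

```text
pics
{'t': 0.0, 'joint_positions': array([ 1.09398979e+00,  5.33331353e-02,  1.61432813e+00,  2.63253873e-06,
        1.47599326e+00, -1.18972592e-01]), 'qd': array([ 0.00189342,  0.0007061 , -0.00135495, -0.00129121, -0.00027652,
        0.00192751]), 'joint_efforts': array([-1.38542393e-03, -3.93684590e+01, -3.70170772e+01, -2.30671694e-04,
        7.24281606e-03,  1.07522806e-05]), 'tcp_pos': array([218.59296712, 584.84871264, 230.05733996]), 'tcp_rot': array([ 8.21658386e-01,  5.69979328e-01, -9.11450545e-04,  4.81760952e-04]), 'wrist_force': array([-0.07453477, -0.82656992,  0.21327098]), 'wrist_torque': array([ 0.02499522, -0.02797972, -0.05105044]), 'opening': 1.0012913920235482}
scene -0.07449704027919721 [[-0.196, 0.574, -0.795, 1264.986], [0.981, 0.113, -0.16, 130.687], [-0.002, -0.811, -0.585, 655.133], [0.0, 0.0, 0.0, 1.0]] [[508.4, 0.0, 318.1], [0.0, 508.4, 240.0], [0.0, 0.0, 1.0]]
side 0.005740591824921982 [[0.964, -0.168, 0.206, 298.06], [-0.265, -0.608, 0.749, -796.842], [-0.001, -0.776, -0.63, 764.636], [0.0, 0.0, 0.0, 1.0]] [[484.5, 0.0, 328.7], [0.0, 484.5, 239.4], [0.0, 0.0, 1.0]]
wrist -0.04949991298388347 [[0.351, 0.89, 0.291, 143.894], [0.937, -0.332, -0.111, 613.032], [-0.002, 0.311, -0.95, 372.66], [0.0, 0.0, 0.0, 1.0]] [[355.8, 0.0, 320.0], [0.0, 355.8, 237.9], [0.0, 0.0, 1.0]]
```

View pics/scene0.png

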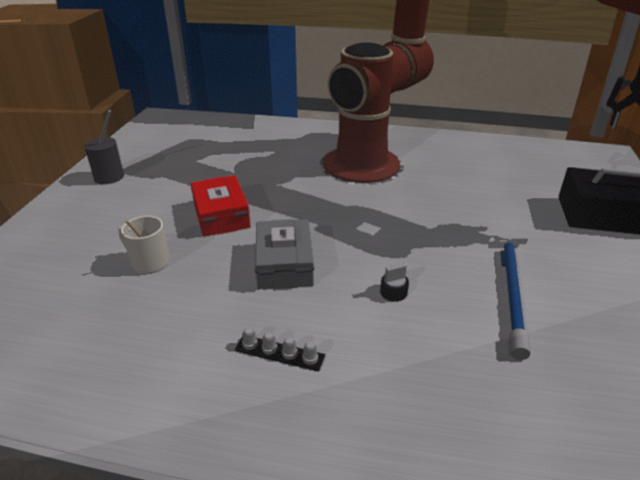

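View pics/side0.png

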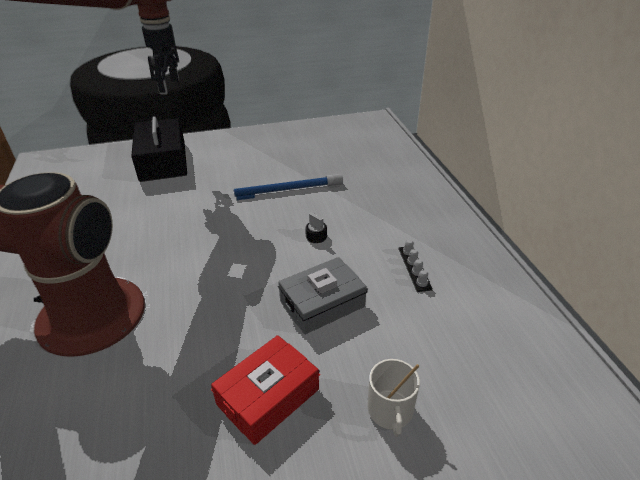

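View pics/wrist0.png

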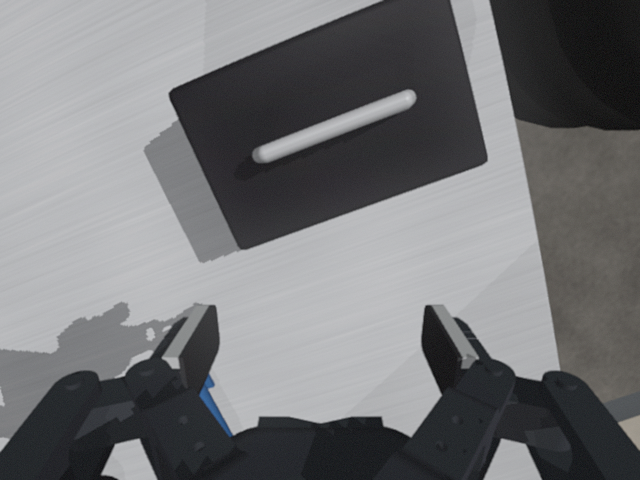

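The scene view shows the stud in its cup at about (395,280) and the grey case at about (284,250), receptacle at (284,235). The side view shows the stud at (316,225) and the receptacle at (322,279). I'll triangulate these and zoom in.

```bash
python3 - <<'E'
from h import *
S=load('scene0');D=load('side0')
print('stud top-ish',tri(ray(S,396,271),ray(D,316,219)))
print('recept',tri(ray(S,284,233),ray(D,322,278)))
for n,d,(x,y),w in [('a',S,(395,280),(50)),('b',D,(316,228),50),('c',S,(284,250),50),('d',D,(323,292),50)]:
    cv2.imwrite(f'pics/z{n}.png',cv2.resize(d['pixels'][y-w:y+w,x-w:x+w,::-1],None,fx=4,fy=4,interpolation=cv2.INTER_CUBIC))
a=[cv2.imread(f'pics/z{n}.png') for n in 'abcd']
m=np.vstack([np.hstack(a[:2]),np.hstack(a[2:])]);cv2.imwrite('pics/zoom.png',cv2.resize(m,(600,600)))
cv2.imwrite('pics/zoom.png',m[:, :])
E
```

```text
stud top-ish (array([520.25230655, 128.36056385,  56.48020349]), np.float64(0.57460585982036))
recept (array([474.63359141, -98.18400279,  79.28651974]), np.float64(2.9642936139828744))
```

```bash
python3 -c "
import cv2;m=cv2.imread('pics/zoom.png');cv2.imwrite('pics/zoomv.png',cv2.resize(m,(600,600)))"
```

```text
(no output)
```

View pics/zoomv.png

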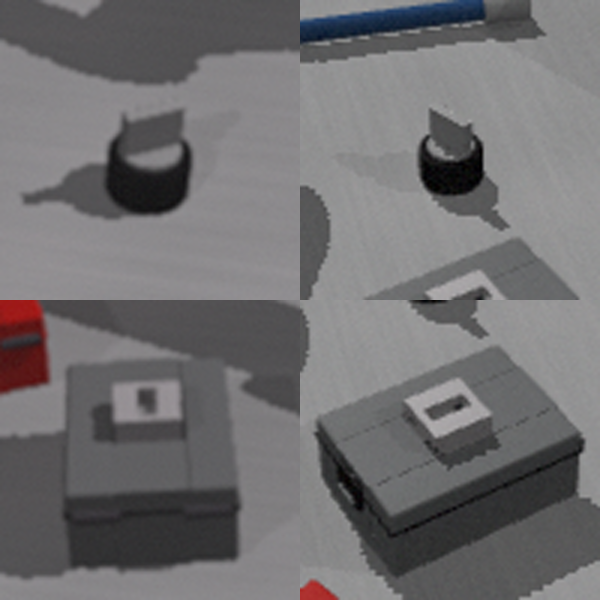

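```bash
python3 -m creep '[{"offset":[0.035,-0.051,0],"twist":[0,0,0],"gripper":0},{"offset":[0.07,-0.102,0],"twist":[0,0,0],"gripper":0},{"offset":[0.105,-0.153,0],"twist":[0,0,0],"gripper":0},{"offset":[0.14,-0.204,0],"twist":[0,0,0],"gripper":0},{"offset":[0.175,-0.255,0],"twist":[0,0,0],"gripper":0}]' 20
python3 -m creep '[{"offset":[0.03,-0.05,0],"twist":[0,0,0],"gripper":0},{"offset":[0.06,-0.1,0],"twist":[0,0,0],"gripper":0},{"offset":[0.09,-0.15,0],"twist":[0,0,0],"gripper":0},{"offset":[0.125,-0.2,0],"twist":[0,0,0],"gripper":0},{"offset":[0.125,-0.2,0],"twist":[0,0,0],"gripper":0}]'
python3 - <<'E'
from h import *
d=snap('wrist','w1')
E
```

```text
t: 0.78
tcp_pos: [394.5, 328.6, 231.1]
tcp_rot: [0.822, 0.57, 0.0, 0.0]
wrist_force: [1.8, 0.3, 0.2]
opening: 1.0
t: 1.4
tcp_pos: [520.2, 127.2, 230.9]
tcp_rot: [0.823, 0.568, -0.0, 0.0]
wrist_force: [-0.4, -0.2, -0.1]
opening: 1.001
```

View pics/w1.png

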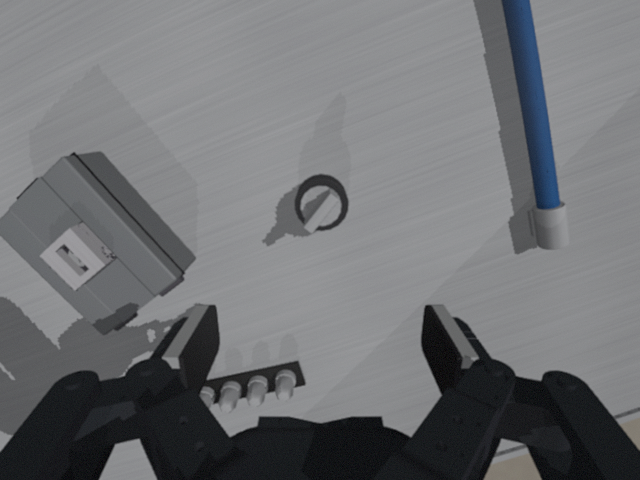

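The wrist view shows the stud wing at (320,208), slanting down-left, with the cup ring around it. The receptacle is at (78,258). Zooming in.

```bash
python3 - <<'E'
from h import *
d=load('w1');p=d['pixels'][:,:,::-1]
a=cv2.resize(p[165:245,280:360],(400,400),interpolation=cv2.INTER_CUBIC)
b=cv2.resize(p[215:295,40:120],(400,400),interpolation=cv2.INTER_CUBIC)
cv2.imwrite('pics/w1z.png',np.hstack([a,b]))
# cup: dark ring
g=cv2.cvtColor(np.ascontiguousarray(p),cv2.COLOR_BGR2GRAY)
m=np.zeros_like(g);m[165:245,285:360]=(g[165:245,285:360]<60)*255
c=max(cv2.findContours(m,0,2)[0],key=cv2.contourArea);e=cv2.fitEllipse(c);print(e)
print('cup',onz(d,*e[0],28))
E
```

```text
((320.97174072265625, 203.1627197265625), (48.20819091796875, 51.77174377441406), 2.08471941947937)
cup [517.63427916 128.75241199  28.        ]
```

View pics/w1z.png

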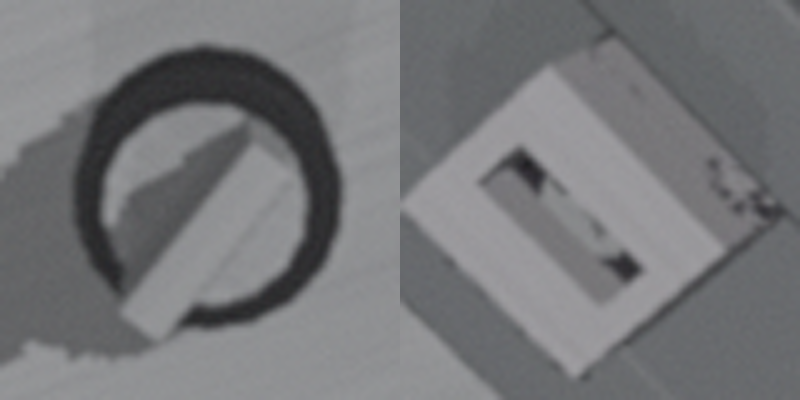

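```bash
python3 - <<'E'
from h import *
d=load('w1');S=load('scene0');D=load('side0')
f=lambda x,y,x0,y0:(x0+x/5-.4,y0+y/5-.4)
W=[onz(d,*f(x,y,280,165),65) for x,y in [(252,145),(295,180),(160,340),(120,308)]]
W=np.array(W);print(W.round(1),'c',W.mean(0).round(1), [np.linalg.norm(W[i]-W[(i+1)%4]).round(1) for i in range(4)])
v=(W[0]+W[1]-W[2]-W[3]);print('wing ang',np.degrees(np.arctan2(v[1],v[0])))
C=[(152,65),(325,248),(175,378),(5,205)]
for z in (66,72,78):
    R=np.array([onz(d,*f(x,y,40,215),z) for x,y in C]);c=R.mean(0)
    v=R[1]-R[0]+R[2]-R[3]
    print(z,c.round(1),[np.linalg.norm(R[i]-R[(i+1)%4]).round(1) for i in range(4)],'slot ang',np.degrees(np.arctan2(v[1],v[0])),proj(S,c).round(1),proj(D,c).round(1))
print(proj(S,[W.mean(0)[0],W.mean(0)[1],65]),proj(D,W.mean(0)))
s=status.observe();print(s['tcp_pos'],s['tcp_rot'])
E
```

```text
[[504.7 142.1  65. ]
 [513.3 147.   65. ]
 [532.4 114.   65. ]
 [524.2 109.4  65. ]] c [518.6 128.1  65. ] [np.float64(9.9), np.float64(38.1), np.float64(9.4), np.float64(38.0)]
wing ang 120.41718886385979
66 [ 476.1 -109.2   66. ] [np.float64(44.9), np.float64(45.7), np.float64(44.7), np.float64(45.6)] slot ang 15.095726673831143 [278.2 238.8] [323.6 285.6]
72 [ 475.5 -104.    72. ] [np.float64(44.0), np.float64(44.8), np.float64(43.9), np.float64(44.7)] slot ang 15.095726673831152 [280.6 236.4] [322.7 281.9]
78 [475.  -98.8  78. ] [np.float64(43.2), np.float64(43.9), np.float64(43.0), np.float64(43.8)] slot ang 15.0957266738311 [283.1 234.1] [321.7 278.1]
[396.45095763 266.76360382] [315.39805463 216.439539  ]
[519.25272299 128.94546264 230.80445679] [ 8.22649901e-01  5.68547947e-01 -4.44609567e-04 -4.17580980e-04]
```

```bash
python3 -m creep '[{"offset":[0,-0.001,-0.02],"twist":[0,0,-10],"gripper":0},{"offset":[0,-0.002,-0.05],"twist":[0,0,-20],"gripper":0},{"offset":[0,-0.002,-0.08],"twist":[0,0,-30],"gripper":0.3},{"offset":[0,-0.002,-0.1],"twist":[0,0,-38.9],"gripper":0.5},{"offset":[0,-0.002,-0.1],"twist":[0,0,-38.9],"gripper":0.5}]' 40
python3 - <<'E'
from h import *
snap('wrist','w2');snap('side','s2');print(status.observe())
a=cv2.imread('pics/w2.png');b=cv2.imread('pics/s2.png')
cv2.imwrite('pics/v2.png',np.hstack([cv2.resize(a,(400,300)),cv2.resize(b[130:290,210:420],(400,300))]))
E
```

```text
t: 2.08
tcp_pos: [516.6, 129.5, 129.1]
tcp_rot: [0.964, 0.266, -0.002, -0.001]
wrist_force: [-0.4, -0.5, 0.7]
opening: 0.5
{'t': 2.175, 'joint_positions': array([ 1.05041957e-01, -8.09773119e-02,  1.91584545e+00,  2.11363170e-04,
        1.30620194e+00, -4.32904774e-01]), 'qd': array([-0.00852253, -0.01202812, -0.02116438, -0.00102799, -0.00058999,
        0.00686889]), 'joint_efforts': array([ 6.01894408e-02, -3.04060972e+01, -3.38338029e+01,  2.89033691e-03,
        3.38578946e-02,  8.12657905e-03]), 'tcp_pos': array([518.73009211, 129.35829863, 131.92815719]), 'tcp_rot': array([ 9.64051523e-01,  2.65715227e-01,  2.74434633e-04, -5.80013203e-05]), 'wrist_force': array([ 0.74702064, -0.77556973, -0.14332279]), 'wrist_torque': array([-0.03683779, -0.04208287,  0.04139975]), 'opening': 0.4958186267599334}
```

View pics/v2.png

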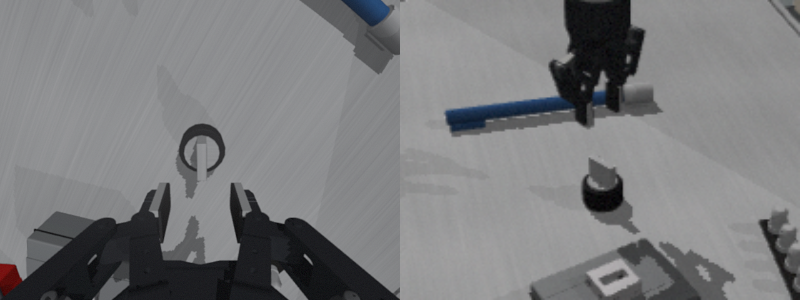

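The wing is lined up between the jaws, at image column ~323. I'll re-measure quickly.

```bash
python3 - <<'E'
from h import *
d=load('w2');p=d['pixels'][:,:,::-1]
cv2.imwrite('pics/w2z.png',cv2.resize(p[190:300,270:380],(550,550),interpolation=cv2.INTER_CUBIC))
E
```

```text
(no output)
```

View pics/w2z.png

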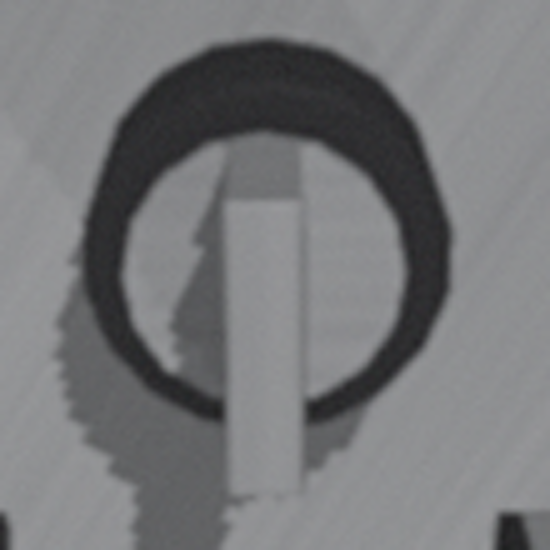

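```bash
python3 - <<'E'
from h import *
d=load('w2')
W=np.array([onz(d,270+x/5-.4,190+y/5-.4,65) for x,y in [(223,198),(299,198),(302,492),(230,494)]])
v=W[0]+W[1]-W[2]-W[3];print(W.mean(0),np.degrees(np.arctan2(v[1],v[0])),[np.linalg.norm(W[i]-W[(i+1)%4]).round(1) for i in range(4)])
E
```

```text
[518.48765155 128.39813289  65.        ] 121.82014375973995 [np.float64(9.2), np.float64(39.3), np.float64(9.2), np.float64(39.6)]
```

```bash
python3 -m creep '[{"offset":[0,0,-0.03],"twist":[0,0,0.8],"gripper":0.4},{"offset":[0,0,-0.06],"twist":[0,0,0.8],"gripper":0.4},{"offset":[0,0,-0.08],"twist":[0,0,0.8],"gripper":0.4},{"offset":[0,0,-0.0905],"twist":[0,0,0.8],"gripper":0.4},{"offset":[0,0,-0.0905],"twist":[0,0,0.8],"gripper":0.4}]' 40
python3 -m creep '[{"offset":[0,0,0],"twist":[0,0,0],"gripper":0.7},{"offset":[0,0,0],"twist":[0,0,0],"gripper":1},{"offset":[0,0,0],"twist":[0,0,0],"gripper":1},{"offset":[0,0,0],"twist":[0,0,0],"gripper":1},{"offset":[0,0,0],"twist":[0,0,0],"gripper":1}]' 50
python3 - <<'E'
from h import *
snap('wrist','w3');snap('side','s3');print(status.observe())
a=cv2.imread('pics/w3.png');b=cv2.imread('pics/s3.png')
cv2.imwrite('pics/v3.png',np.hstack([cv2.resize(a,(400,300)),cv2.resize(b[170:260,250:370],(400,300))]))
E
```

```text
t: 2.8
tcp_pos: [519.0, 128.6, 41.2]
tcp_rot: [0.963, 0.271, 0.0, 0.0]
wrist_force: [0.2, 0.5, 0.1]
opening: 0.599
t: 3.42
tcp_pos: [519.9, 128.5, 42.0]
tcp_rot: [0.963, 0.271, 0.001, 0.0]
wrist_force: [-0.9, -0.1, 6.8]
opening: 0.104
{'t': 3.525, 'joint_positions': array([ 1.03358552e-01,  3.80089912e-02,  1.96540622e+00,  6.39306925e-05,
        1.13613713e+00, -4.44737080e-01]), 'qd': array([ 9.04203410e-05, -1.10861008e-04, -4.86128109e-04,  3.59867915e-04,
       -8.28898723e-04, -1.37261922e-04]), 'joint_efforts': array([-1.49504710e-01, -3.05236959e+01, -2.90110213e+01, -3.87855666e-02,
       -1.03807671e-01, -2.26618482e-03]), 'tcp_pos': array([519.87401531, 128.53999623,  42.0088853 ]), 'tcp_rot': array([9.62686457e-01, 2.70617338e-01, 1.01025701e-03, 1.44699979e-04]), 'wrist_force': array([-0.20896461,  0.42319457,  5.89959322]), 'wrist_torque': array([-0.01839185,  0.0442126 ,  0.0416995 ]), 'opening': 0.10257605146762724}
```

View pics/v3.png

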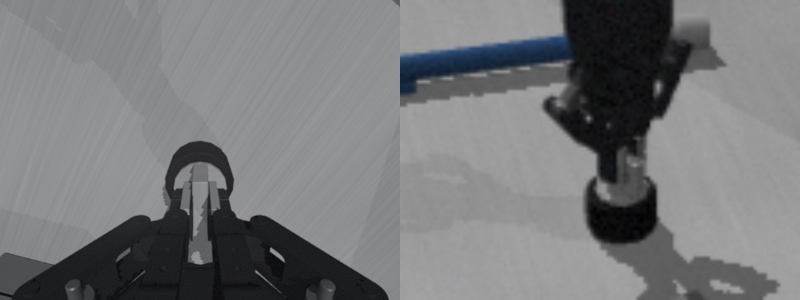

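```bash
python3 -m creep '[{"offset":[0,0,0.01],"twist":[0,0,0],"gripper":1},{"offset":[0,0,0.04],"twist":[0,0,0],"gripper":1},{"offset":[0,0,0.08],"twist":[0,0,0],"gripper":1},{"offset":[0,0,0.12],"twist":[0,0,0],"gripper":1},{"offset":[0,0,0.12],"twist":[0,0,0],"gripper":1}]' 50
python3 -m creep '[{"offset":[-0.019,-0.046,0],"twist":[0,0,10],"gripper":1},{"offset":[-0.038,-0.092,0],"twist":[0,0,20],"gripper":1},{"offset":[-0.057,-0.138,0],"twist":[0,0,30],"gripper":1},{"offset":[-0.076,-0.184,0],"twist":[0,0,40],"gripper":1},{"offset":[-0.094,-0.23,0],"twist":[0,0,50],"gripper":1}]' 50
python3 -m creep '[{"offset":[0,0,0],"twist":[0,0,10],"gripper":1},{"offset":[0,0,0],"twist":[0,0,20],"gripper":1},{"offset":[0,0,0],"twist":[0,0,23.5],"gripper":1},{"offset":[0,0,0],"twist":[0,0,23.5],"gripper":1},{"offset":[0,0,0],"twist":[0,0,23.5],"gripper":1}]' 50
python3 - <<'E'
from h import *
for n in ['wrist','side','scene']: snap(n,n+'4')
print(status.observe())
E
```

```text
t: 4.15
tcp_pos: [521.1, 128.6, 165.2]
tcp_rot: [0.963, 0.271, 0.004, 0.001]
wrist_force: [0.7, 0.3, 0.1]
opening: 0.104
t: 4.78
tcp_pos: [424.9, -98.5, 159.2]
tcp_rot: [0.761, 0.648, -0.001, -0.001]
wrist_force: [-0.2, 0.3, -1.2]
opening: 0.106
t: 5.4
tcp_pos: [426.1, -97.4, 159.9]
tcp_rot: [0.616, 0.788, -0.0, -0.001]
wrist_force: [0.2, -0.4, -1.1]
opening: 0.107
{'t': 5.55, 'joint_positions': array([-3.95260773e-01, -3.70144517e-01,  2.10748662e+00, -6.86984896e-06,
        1.40477342e+00, -2.21038510e+00]), 'qd': array([-0.00015831, -0.00298859, -0.0038148 ,  0.00077976, -0.00059295,
        0.00037655]), 'joint_efforts': array([-1.20845417e-02, -2.06133538e+01, -3.66107941e+01, -9.93276808e-04,
        4.10630659e-03,  3.76910786e-03]), 'tcp_pos': array([426.52247437, -97.55581542, 160.53896459]), 'tcp_rot': array([ 6.15668137e-01,  7.88005505e-01, -7.24888389e-05, -2.51207440e-04]), 'wrist_force': array([ 0.61821677,  0.26897181, -1.11098312]), 'wrist_torque': array([-0.02147712,  0.00544979, -0.02594678]), 'opening': 0.10685911525460481}
```

View pics/wrist4.png

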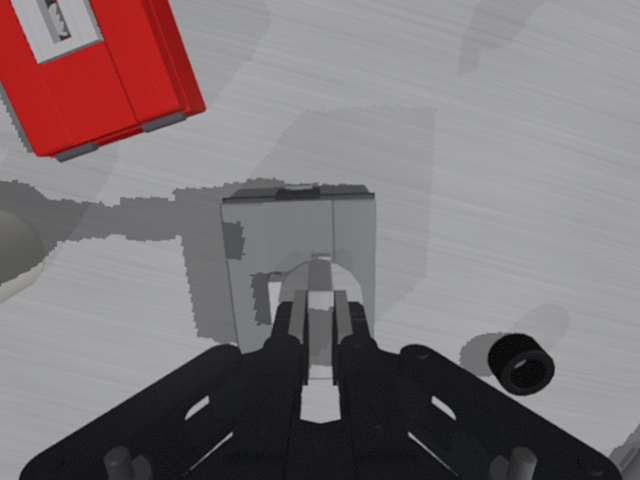

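View pics/side4.png

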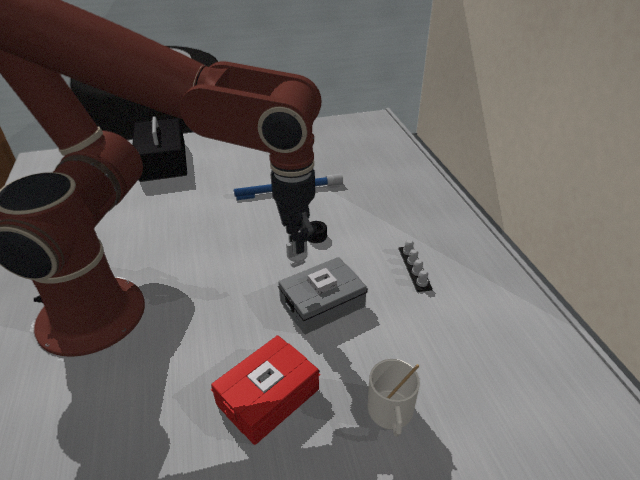

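View pics/scene4.png

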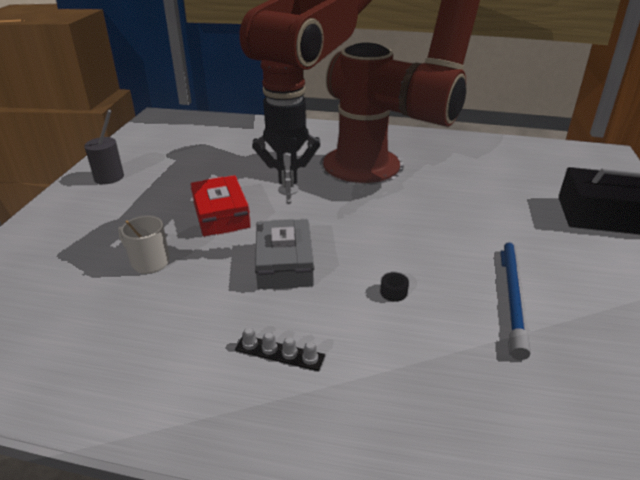

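The wrist view has the gripper over the receptacle, with image up along -x. I'll move +x about 100 so the receptacle comes into view above the fingers.

```bash
python3 -m creep '[{"offset":[0.035,0,0],"twist":[0,0,0.5],"gripper":1},{"offset":[0.07,0,0],"twist":[0,0,1],"gripper":1},{"offset":[0.105,0,0],"twist":[0,0,1],"gripper":1},{"offset":[0.105,0,0],"twist":[0,0,1],"gripper":1},{"offset":[0.105,0,0],"twist":[0,0,1],"gripper":1}]' 50
python3 - <<'E'
from h import *
snap('wrist','w5')
d=load('w5');p=d['pixels'][:,:,::-1]
S=load('scene4')['pixels'][:,:,::-1];D=load('side4')['pixels'][:,:,::-1]
r=lambda a:cv2.resize(a,(400,400),interpolation=cv2.INTER_CUBIC)
cv2.imwrite('pics/v5.png',np.hstack([r(S[211:261,259:309]),r(D[255:305,297:347])]))
print(status.observe()['tcp_pos'])
E
```

```text
t: 6.18
tcp_pos: [531.0, -97.5, 160.4]
tcp_rot: [0.609, 0.793, -0.0, -0.001]
wrist_force: [-0.5, 0.7, -1.0]
opening: 0.103
[530.83380529 -97.55526138 160.50095886]
```

View pics/w5.png

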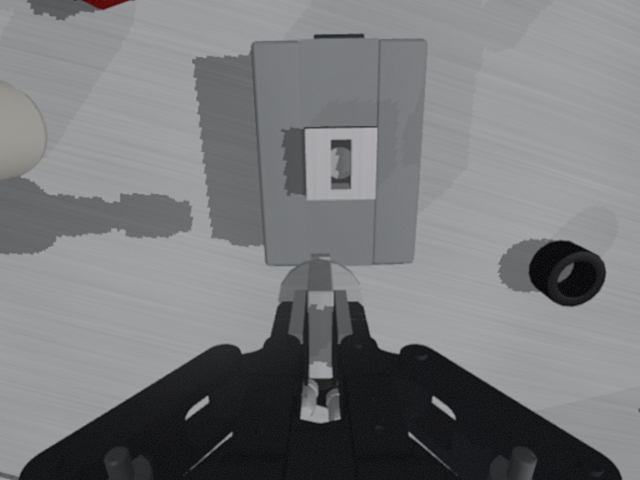

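View pics/v5.png

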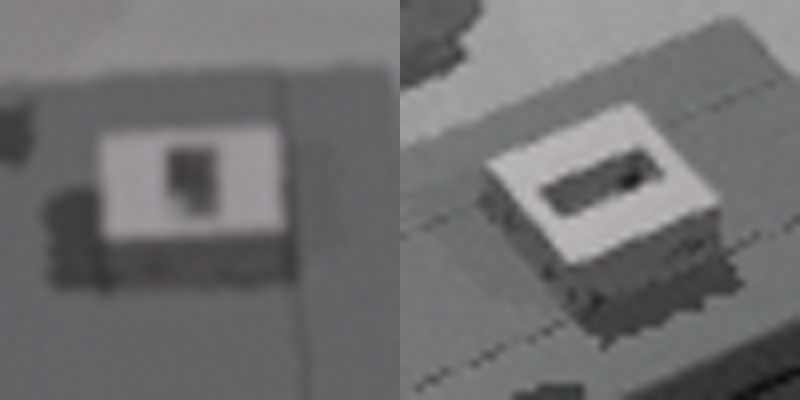

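The receptacle shows clearly in the wrist view (square 305–377 × 127–200, slot at 341,163). I'll extract its corners and intersect the rays from the three views.

```bash
python3 - <<'E'
from h import *
def sq(d,box,th):
    x0,y0,x1,y1=box
    g=cv2.cvtColor(d['pixels'],cv2.COLOR_RGB2GRAY)[y0:y1,x0:x1]
    g=cv2.resize(g,None,fx=8,fy=8,interpolation=cv2.INTER_CUBIC)
    m=((g>th)*255).astype(np.uint8)
    c=max(cv2.findContours(m,cv2.RETR_EXTERNAL,2)[0],key=cv2.contourArea);h=cv2.convexHull(c)
    # outer corners
    q=cv2.approxPolyDP(h,0.06*cv2.arcLength(h,True),True)[:,0].astype(float)
    return (q+.5)/8-.5+[x0,y0]
W=load('w5');S=load('scene4');D=load('side4')
qw=sq(W,(295,115,390,212),150);qs=sq(S,(265,220,300,245),125);qd=sq(D,(303,262,342,292),140)
# undistorted-centre via diagonals intersection
def cen(q):
    q=q[np.argsort(np.arctan2(*(q-q.mean(0)).T[::-1]))]
    a,b,c,e=q; t=np.linalg.solve(np.stack([c-a,-(e-b)],1),b-a);return a+t[0]*(c-a)
for n,q in zip('wsd',(qw,qs,qd)): print(n,q.round(1).tolist(),cen(q).round(2) if len(q)==4 else '')
w,s,dd=[ray(x,*cen(q)) for x,q in ((W,qw),(S,qs),(D,qd))]
A=np.zeros((3,3));b=np.zeros(3)
for o,r in (w,s,dd):
    P=np.eye(3)-np.outer(r,r);A+=P;b+=P@o
X=np.linalg.solve(A,b);print('all3',X, [np.linalg.norm(np.cross(X-o,r)).round(2) for o,r in (w,s,dd)])
print('ws',tri(w,s),'wd',tri(w,dd),'sd',tri(s,dd))
for z in (68,72,76):
    R=np.array([onz(W,*p,z) for p in qw[np.argsort(np.arctan2(*(qw-qw.mean(0)).T[::-1]))]])
    e=[R[(i+1)%4]-R[i] for i in range(4)]
    print(z,R.mean(0).round(1),[np.linalg.norm(v).round(1) for v in e],[np.degrees(np.arctan2(v[1],v[0])).round(1) for v in e])
E
```

```text
w [[376.1, 127.8], [374.3, 197.9], [307.3, 199.2], [305.3, 129.4]] [340.68 164.55]
s [[292.9, 226.9], [293.2, 238.8], [272.2, 239.7], [271.8, 227.6]] [282.64 233.26]
d [[325.6, 267.6], [336.2, 279.7], [317.6, 287.2], [307.4, 274.8]] [321.63 277.22]
all3 [474.90468018 -99.38957049  80.40178791] [np.float64(0.22), np.float64(0.51), np.float64(0.56)]
ws (array([474.84514761, -99.61478777,  79.82653516]), np.float64(0.2117118378472169)) wd (array([474.620349  , -99.64051896,  81.39737314]), np.float64(0.09239507614575751)) sd (array([475.04826401, -99.24660763,  80.42241611]), np.float64(1.0333810111525936))
68 [475.9 -98.5  68. ] [np.float64(44.9), np.float64(45.3), np.float64(45.0), np.float64(45.1)] [np.float64(106.4), np.float64(16.1), np.float64(-73.9), np.float64(-164.0)]
72 [475.5 -98.8  72. ] [np.float64(44.1), np.float64(44.5), np.float64(44.2), np.float64(44.3)] [np.float64(106.4), np.float64(16.1), np.float64(-73.9), np.float64(-164.0)]
76 [475.1 -99.1  76. ] [np.float64(43.4), np.float64(43.7), np.float64(43.5), np.float64(43.5)] [np.float64(106.4), np.float64(16.1), np.float64(-73.9), np.float64(-164.0)]
```

```bash
python3 - <<'E'
from h import *
p=load('w5')['pixels'][:,:,::-1]
cv2.imwrite('pics/w5z.png',cv2.resize(p[240:420,260:380],(480,720)[:2] if 0 else (400,600),interpolation=cv2.INTER_CUBIC))
E
```

```text
(no output)
```

View pics/w5z.png

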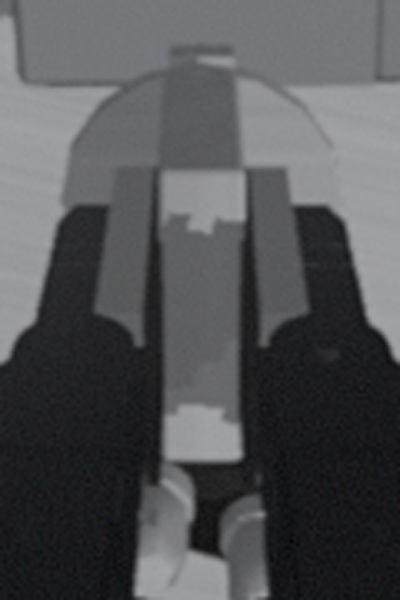

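```bash
python3 - <<'E'
from h import *
W=load('w5');k=120/400
for z in (182,184,186):
    R=np.array([onz(W,260+(x+.5)*k-.5,240+(y+.5)*k-.5,z) for x,y in [(162,170),(244,170),(243,460),(162,460)]])
    v=R[0]+R[1]-R[2]-R[3]
    print(z,R.mean(0).round(1),np.degrees(np.arctan2(v[1],v[0])).round(1),[np.linalg.norm(R[(i+1)%4]-R[i]).round(1) for i in range(4)])
# bar tip at top
print(status.observe()['tcp_pos'])
E
```

```text
182 [531.5 -97.5 182. ] -165.1 [np.float64(9.3), np.float64(40.0), np.float64(10.1), np.float64(40.0)]
184 [530.3 -97.8 184. ] -165.1 [np.float64(9.1), np.float64(39.3), np.float64(9.9), np.float64(39.3)]
186 [529.  -98.2 186. ] -165.1 [np.float64(9.0), np.float64(38.6), np.float64(9.7), np.float64(38.6)]
[530.83380529 -97.55526138 160.50095886]
```

```bash
python3 -m creep '[{"offset":[-0.03,-0.001,0],"twist":[0,0,0.8],"gripper":1},{"offset":[-0.0556,-0.0016,0],"twist":[0,0,0.8],"gripper":1},{"offset":[-0.0556,-0.0016,-0.01],"twist":[0,0,0.8],"gripper":1},{"offset":[-0.0556,-0.0016,-0.035],"twist":[0,0,0.8],"gripper":1},{"offset":[-0.0556,-0.0016,-0.037],"twist":[0,0,0.8],"gripper":1}]' 50
python3 -m creep '[{"offset":[0,0,0],"twist":[0,0,0],"gripper":1},{"offset":[0,0,0],"twist":[0,0,0],"gripper":1}]' 50
python3 - <<'E'
from h import *
for n in ['side','scene']: snap(n,n+'6')
S=load('scene6')['pixels'][:,:,::-1];D=load('side6')['pixels'][:,:,::-1]
r=lambda a:cv2.resize(a,(400,480),interpolation=cv2.INTER_CUBIC)
cv2.imwrite('pics/v6.png',np.hstack([r(S[190:250,259:309]),r(D[235:295,297:347])]))
for i in range(1):print(status.observe())
E
```

```text
t: 6.85
tcp_pos: [474.6, -98.7, 121.5]
tcp_rot: [0.603, 0.798, -0.001, -0.002]
wrist_force: [0.1, -0.7, -0.5]
opening: 0.109
t: 7.1
tcp_pos: [476.9, -99.5, 124.8]
tcp_rot: [0.603, 0.798, 0.0, 0.001]
wrist_force: [-0.6, 0.0, -0.5]
opening: 0.107
{'t': 7.2, 'joint_positions': array([-3.58670655e-01, -1.95175667e-01,  2.03092296e+00, -5.09204754e-05,
        1.30422782e+00, -2.20559641e+00]), 'qd': array([-0.00206182,  0.00053892,  0.00516885,  0.00018667, -0.00339824,
        0.00303112]), 'joint_efforts': array([-3.70886255e-04, -2.66359913e+01, -3.52445197e+01, -1.00914536e-05,
       -2.67760748e-03,  2.70905348e-04]), 'tcp_pos': array([476.72695384, -99.49022444, 124.73438898]), 'tcp_rot': array([6.03055928e-01, 7.97698498e-01, 2.06683476e-04, 7.82302211e-04]), 'wrist_force': array([ 0.28384327,  0.34978862, -0.79483817]), 'wrist_torque': array([3.38014859e-05, 5.45442667e-02, 5.80652862e-03]), 'opening': 0.105690223644109}
```

View pics/v6.png

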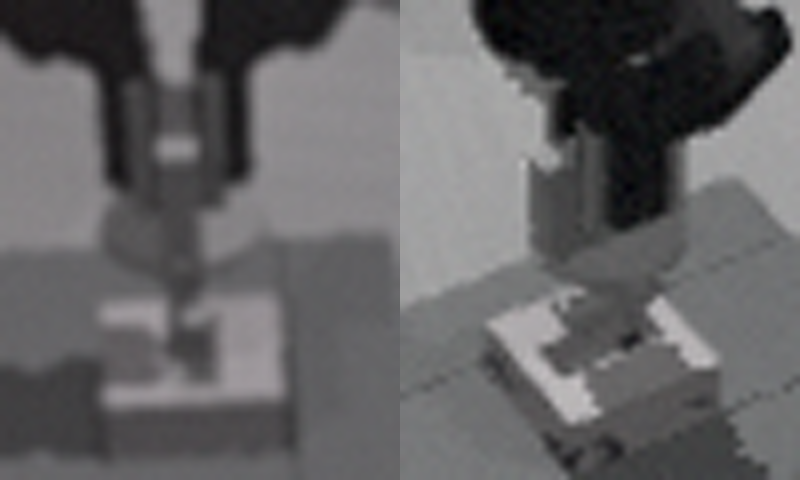

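```bash
python3 - <<'E'
from h import *
S=load('scene6');D=load('side6')
c=np.array([475,-99.3,0])
for z in (79,115.5,147):
    for dx,dy in ((0,0),(2,0),(0,2)):
        P=c+[dx,dy,z]
        print(z,dx,dy,'scene zoom',((proj(S,P)-[259,190]+.5)*8).round(0),'side zoom',((proj(D,P)-[297,235]+.5)*8+[400,0]).round(0))
for i in range(5):
    vision.get_image('side');s=status.observe();print(s['tcp_pos'].round(2))
cv2.imwrite('pics/v6s.png',cv2.resize(S['pixels'][190:250,254:314,::-1],(600,600),interpolation=cv2.INTER_CUBIC))
cv2.imwrite('pics/v6d.png',cv2.resize(D['pixels'][235:295,292:352,::-1],(600,600),interpolation=cv2.INTER_CUBIC))
E
```

```text
79 0 0 scene zoom [195. 353.] side zoom [602. 347.]
79 2 0 scene zoom [193. 358.] side zoom [610. 346.]
79 0 2 scene zoom [203. 354.] side zoom [600. 342.]
115.5 0 0 scene zoom [188. 230.] side zoom [601. 241.]
115.5 2 0 scene zoom [186. 234.] side zoom [609. 240.]
115.5 0 2 scene zoom [196. 230.] side zoom [599. 236.]
147 0 0 scene zoom [183. 118.] side zoom [600. 145.]
147 2 0 scene zoom [180. 123.] side zoom [608. 144.]
147 0 2 scene zoom [191. 119.] side zoom [598. 140.]
[476.63 -99.43 124.61]
[476.49 -99.41 124.43]
[476.38 -99.36 124.32]
[476.28 -99.35 124.14]
[476.2  -99.32 124.03]
```

View pics/v6s.png

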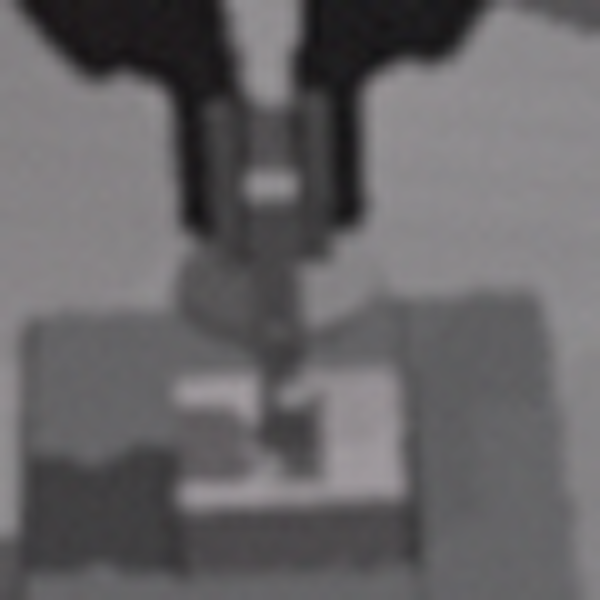

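View pics/v6d.png

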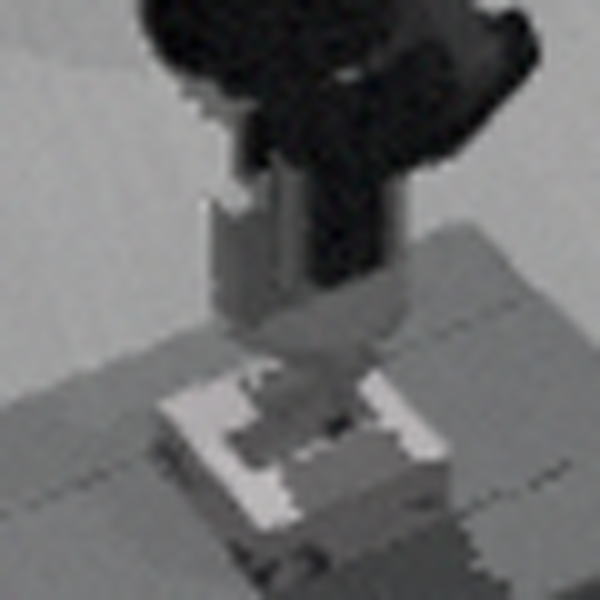

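```bash
for i in 1 2; do python3 -m creep '[{"offset":[0,0,0],"twist":[0,0,0],"gripper":1},{"offset":[0,0,0],"twist":[0,0,0],"gripper":1},{"offset":[0,0,0],"twist":[0,0,0],"gripper":1},{"offset":[0,0,0],"twist":[0,0,0],"gripper":1},{"offset":[0,0,0],"twist":[0,0,0],"gripper":1}]' 50; python3 -c "
from h import *
s=status.observe();print(s['tcp_pos'].round(2),s['tcp_rot'].round(4))"; done
```

```text
t: 8.07
tcp_pos: [476.1, -99.3, 123.8]
tcp_rot: [0.603, 0.798, -0.0, 0.0]
wrist_force: [-0.7, 0.1, -0.6]
opening: 0.103
[476.08 -99.28 123.82] [ 0.6031  0.7977 -0.      0.    ]
t: 8.7
tcp_pos: [476.1, -99.3, 123.8]
tcp_rot: [0.603, 0.798, 0.0, -0.0]
wrist_force: [-0.3, -0.4, -0.9]
opening: 0.105
[476.07 -99.26 123.8 ] [ 0.6031  0.7977  0.     -0.    ]
```

```bash
python3 -m creep '[{"offset":[-0.001,0,0],"twist":[0,0,0],"gripper":1},{"offset":[-0.001,0,-0.004],"twist":[0,0,0],"gripper":1},{"offset":[-0.001,0,-0.006],"twist":[0,0,0],"gripper":1},{"offset":[-0.001,0,-0.008],"twist":[0,0,0],"gripper":1},{"offset":[-0.001,0,-0.009],"twist":[0,0,0],"gripper":1}]' 60
python3 -m creep '[{"offset":[0,0,0],"twist":[0,0,0],"gripper":1},{"offset":[0,0,0],"twist":[0,0,0],"gripper":1},{"offset":[0,0,0],"twist":[0,0,0],"gripper":1},{"offset":[0,0,0],"twist":[0,0,0],"gripper":1}]'
```

```text
t: 9.32
tcp_pos: [475.0, -99.2, 114.6]
tcp_rot: [0.603, 0.798, -0.0, -0.0]
wrist_force: [-0.6, 0.4, -0.9]
opening: 0.101
t: 9.82
tcp_pos: [475.1, -99.3, 114.9]
tcp_rot: [0.603, 0.798, 0.0, 0.0]
wrist_force: [0.3, -0.3, -1.4]
opening: 0.098
```

```bash
python3 -m creep '[{"offset":[0,0,-0.001],"twist":[0,0,0],"gripper":1},{"offset":[0,0,-0.002],"twist":[0,0,0],"gripper":1},{"offset":[0,0,-0.003],"twist":[0,0,0],"gripper":1},{"offset":[0,0,-0.004],"twist":[0,0,0],"gripper":1},{"offset":[0,0,-0.004],"twist":[0,0,0],"gripper":1}]' 60
python3 -m creep '[{"offset":[0,0,-0.001],"twist":[0,0,0],"gripper":1},{"offset":[0,0,-0.002],"twist":[0,0,0],"gripper":1},{"offset":[0,0,-0.003],"twist":[0,0,0],"gripper":1},{"offset":[0,0,-0.004],"twist":[0,0,0],"gripper":1},{"offset":[0,0,-0.004],"twist":[0,0,0],"gripper":1}]' 60
python3 - <<'E'
from h import *
snap('side','side7');snap('scene','scene7')
S=load('scene7')['pixels'][:,:,::-1];D=load('side7')['pixels'][:,:,::-1]
r=lambda a:cv2.resize(a,(400,480),interpolation=cv2.INTER_CUBIC)
cv2.imwrite('pics/v7.png',np.hstack([r(S[195:255,259:309]),r(D[240:300,297:347])]))
E
```

```text
t: 10.45
tcp_pos: [475.0, -99.2, 110.7]
tcp_rot: [0.603, 0.798, -0.0, -0.0]
wrist_force: [-0.2, 0.6, -1.5]
opening: 0.099
t: 11.08
tcp_pos: [475.0, -99.2, 106.7]
tcp_rot: [0.603, 0.798, -0.0, -0.0]
wrist_force: [-0.4, -0.4, -0.4]
opening: 0.103
```

View pics/v7.png

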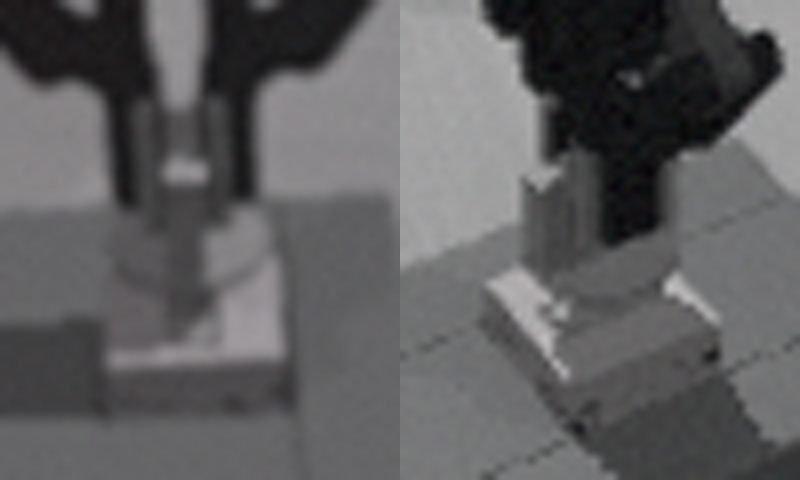

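The crossbar is entering the slot with no side force. Continuing down in 1 mm rows.

```bash
for i in 1 2; do python3 -m creep '[{"offset":[0,0,-0.001],"twist":[0,0,0],"gripper":1},{"offset":[0,0,-0.002],"twist":[0,0,0],"gripper":1},{"offset":[0,0,-0.003],"twist":[0,0,0],"gripper":1},{"offset":[0,0,-0.004],"twist":[0,0,0],"gripper":1},{"offset":[0,0,-0.004],"twist":[0,0,0],"gripper":1}]' 60 | egrep 'tcp_pos|force'; done
```

```text
tcp_pos: [475.2, -99.3, 103.1]
wrist_force: [-0.6, 0.6, 1.9]
tcp_pos: [475.3, -99.3, 99.1]
wrist_force: [-1.0, 0.3, 4.5]
```

```bash
python3 -m creep '[{"offset":[0,0,-0.001],"twist":[0,0,0],"gripper":1},{"offset":[0,0,-0.002],"twist":[0,0,0],"gripper":1},{"offset":[0,0,-0.003],"twist":[0,0,0],"gripper":1},{"offset":[0,0,-0.004],"twist":[0,0,0],"gripper":1},{"offset":[0,0,-0.004],"twist":[0,0,0],"gripper":1}]' 60 | egrep 'tcp_pos|force'
for i in 1 2; do python3 -m creep '[{"offset":[0,0,-0.0005],"twist":[0,0,0],"gripper":1},{"offset":[0,0,-0.001],"twist":[0,0,0],"gripper":1},{"offset":[0,0,-0.0015],"twist":[0,0,0],"gripper":1},{"offset":[0,0,-0.0015],"twist":[0,0,0],"gripper":1}]' 60 | egrep 'tcp_pos|force'; done
```

```text
tcp_pos: [475.4, -99.4, 95.6]
wrist_force: [-2.4, 0.5, 7.6]
tcp_pos: [475.4, -99.4, 94.3]
wrist_force: [-2.9, -0.1, 9.0]
tcp_pos: [475.4, -99.4, 93.0]
wrist_force: [-3.4, 0.2, 10.3]
```

```bash
for i in 1 2 3; do python3 -m creep '[{"offset":[0,0,-0.0003],"twist":[0,0,0],"gripper":1},{"offset":[0,0,-0.0006],"twist":[0,0,0],"gripper":1},{"offset":[0,0,-0.0006],"twist":[0,0,0],"gripper":1}]' 60 | egrep 'tcp_pos|force|rot'; done
```

```text
tcp_pos: [475.4, -99.4, 92.5]
tcp_rot: [0.603, 0.798, 0.0, 0.0]
wrist_force: [-3.1, 0.2, 10.0]
tcp_pos: [475.4, -99.4, 91.9]
tcp_rot: [0.603, 0.798, 0.0, 0.0]
wrist_force: [-3.6, 1.4, 10.1]
tcp_pos: [475.5, -99.4, 91.4]
tcp_rot: [0.603, 0.798, 0.0, 0.0]
wrist_force: [-3.9, 0.8, 9.9]
```

```bash
for i in 1 2 3; do python3 -m creep '[{"offset":[0,0,-0.0003],"twist":[0,0,0],"gripper":1},{"offset":[0,0,-0.0006],"twist":[0,0,0],"gripper":1},{"offset":[0,0,-0.0006],"twist":[0,0,0],"gripper":1}]' 60 | egrep 'tcp_pos|force'; done
python3 - <<'E'
from h import *
snap('side','side8');snap('scene','scene8');snap('wrist','w8')
S=load('scene8')['pixels'][:,:,::-1];D=load('side8')['pixels'][:,:,::-1];W=load('w8')['pixels'][:,:,::-1]
r=lambda a:cv2.resize(a,(266,320),interpolation=cv2.INTER_CUBIC)
cv2.imwrite('pics/v8.png',np.hstack([r(S[195:255,259:309]),r(D[240:300,297:347]),r(W[240:420,245:395])]))
print(status.observe())
E
```

```text
tcp_pos: [475.5, -99.4, 91.2]
wrist_force: [-4.7, 2.5, 12.2]
tcp_pos: [475.6, -99.4, 91.1]
wrist_force: [-6.1, 2.6, 16.2]
tcp_pos: [475.7, -99.5, 91.1]
wrist_force: [-6.6, 2.4, 18.4]
{'t': 16.45, 'joint_positions': array([-3.59355746e-01, -1.53985333e-01,  2.05594766e+00, -1.64060512e-04,
        1.23950456e+00, -2.20633446e+00]), 'qd': array([-0.00186738,  0.00026223, -0.00046551,  0.00064571, -0.00125289,
        0.0001422 ]), 'joint_efforts': array([-4.43172455e-01, -1.96273130e+01, -2.82623148e+01,  4.66280873e-02,
       -2.29767680e+00,  1.82065327e-03]), 'tcp_pos': array([475.67916699, -99.4804839 ,  91.04818437]), 'tcp_rot': array([ 6.03019054e-01,  7.97726777e-01, -5.65196945e-05,  8.23228049e-05]), 'wrist_force': array([-7.78496538,  2.22412473, 18.20355444]), 'wrist_torque': array([0.53375126, 1.45251392, 0.03864304]), 'opening': 0.10042551772080642}
```

View pics/v8.png

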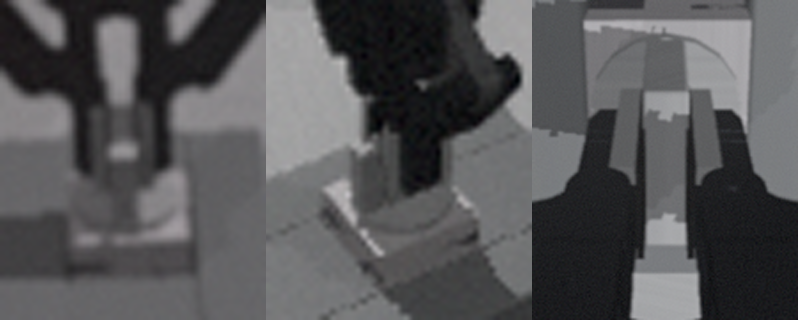

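Force rises steeply at TCP z ≈ 91.1, which is the bottom. I'll back off about 1 mm, ease the side load, then turn.

```bash
python3 -m creep '[{"offset":[-0.0003,0,0.001],"twist":[0,0,0],"gripper":1},{"offset":[-0.0007,0.0002,0.002],"twist":[0,0,0],"gripper":1},{"offset":[-0.0007,0.0002,0.002],"twist":[0,0,0],"gripper":1}]' 80
python3 -m creep '[{"offset":[0,0,0],"twist":[0,0,-2],"gripper":1},{"offset":[0,0,0],"twist":[0,0,-4],"gripper":1},{"offset":[0,0,0],"twist":[0,0,-6],"gripper":1},{"offset":[0,0,0],"twist":[0,0,-6],"gripper":1}]' 80
python3 -c "
from h import *
s=status.observe();print(s['tcp_pos'],s['wrist_force'],s['wrist_torque'])"
```

```text
t: 16.82
tcp_pos: [475.3, -99.4, 92.0]
tcp_rot: [0.603, 0.798, 0.0, 0.001]
wrist_force: [-3.0, 1.2, 11.4]
opening: 0.098
t: 17.32
tcp_pos: [475.7, -99.6, 92.2]
tcp_rot: [0.644, 0.765, 0.0, 0.002]
wrist_force: [-0.9, 0.6, 10.2]
opening: 0.096
[475.71937598 -99.61047257  92.15592871] [-0.93277755  0.5710374  10.20771644] [0.08076631 0.28920955 0.01373903]
```

```bash
python3 -m creep '[{"offset":[0,0,0],"twist":[0,0,-4],"gripper":1},{"offset":[0,0,0],"twist":[0,0,-8],"gripper":1},{"offset":[0,0,0],"twist":[0,0,-12],"gripper":1},{"offset":[0,0,0],"twist":[0,0,-12],"gripper":1}]' 80
python3 -c "
from h import *
s=status.observe();print(s['tcp_pos'],s['wrist_force'],s['wrist_torque'])"
```

```text
t: 17.82
tcp_pos: [476.0, -99.8, 92.3]
tcp_rot: [0.721, 0.693, 0.001, 0.002]
wrist_force: [-1.5, -0.6, 10.3]
opening: 0.103
[475.9752072  -99.77965548  92.30126206] [-1.4768968  -0.6130989  10.29531802] [ 0.02170384  0.21327964 -0.02275311]
```

```bash
python3 -m creep '[{"offset":[0,0,-0.0003],"twist":[0,0,-5],"gripper":1},{"offset":[0,0,-0.0003],"twist":[0,0,-10],"gripper":1},{"offset":[0,0,-0.0003],"twist":[0,0,-15],"gripper":1},{"offset":[0,0,-0.0003],"twist":[0,0,-20],"gripper":1},{"offset":[0,0,-0.0003],"twist":[0,0,-20],"gripper":1}]' 80
python3 -m creep '[{"offset":[0,0,0],"twist":[0,0,-5],"gripper":1},{"offset":[0,0,0],"twist":[0,0,-10],"gripper":1},{"offset":[0,0,0],"twist":[0,0,-15],"gripper":1},{"offset":[0,0,0],"twist":[0,0,-20],"gripper":1},{"offset":[0,0,0],"twist":[0,0,-20],"gripper":1}]' 80
python3 -c "
from h import *
s=status.observe();print(s['tcp_pos'],s['wrist_force'],s['wrist_torque'])"
```

```text
t: 18.45
tcp_pos: [476.2, -99.9, 92.2]
tcp_rot: [0.83, 0.558, 0.001, 0.002]
wrist_force: [0.1, -0.8, 9.9]
opening: 0.096
t: 19.08
tcp_pos: [476.4, -99.9, 92.3]
tcp_rot: [0.914, 0.405, 0.002, 0.002]
wrist_force: [0.1, -0.7, 10.5]
opening: 0.1
[476.35939766 -99.87339932  92.25127124] [ 0.05935104 -0.68232486 10.4730149 ] [-0.01074134  0.06538715 -0.06562997]
```

```bash
python3 -m creep '[{"offset":[0,0,0],"twist":[0,0,-5],"gripper":1},{"offset":[0,0,0],"twist":[0,0,-10],"gripper":1},{"offset":[0,0,0],"twist":[0,0,-15],"gripper":1},{"offset":[0,0,0],"twist":[0,0,-20],"gripper":1},{"offset":[0,0,0],"twist":[0,0,-22],"gripper":1}]' 80
python3 -m creep '[{"offset":[0,0,0],"twist":[0,0,0],"gripper":1},{"offset":[0,0,0],"twist":[0,0,-2],"gripper":1},{"offset":[0,0,0],"twist":[0,0,-4],"gripper":1},{"offset":[0,0,0],"twist":[0,0,-4],"gripper":1}]' 80
python3 -c "
from h import *
s=status.observe();print(s['tcp_pos'],s['wrist_force'],s['wrist_torque'])"
```

```text
t: 19.7
tcp_pos: [476.4, -99.6, 92.3]
tcp_rot: [0.975, 0.223, 0.002, 0.001]
wrist_force: [-0.5, -0.5, 10.8]
opening: 0.096
t: 20.2
tcp_pos: [476.4, -99.7, 92.2]
tcp_rot: [0.982, 0.189, 0.002, 0.001]
wrist_force: [0.7, 0.4, 10.6]
opening: 0.098
[476.39558278 -99.74718344  92.2335779 ] [ 0.70971397  0.35893309 10.64905089] [0.11840561 0.01312508 0.01690181]
```

```bash
for i in 1 2 3; do python3 -m creep '[{"offset":[0,0,0],"twist":[0,0,-1],"gripper":1},{"offset":[0,0,0],"twist":[0,0,-2],"gripper":1},{"offset":[0,0,0],"twist":[0,0,-2],"gripper":1}]' 80 | egrep rot
python3 -c "
from h import *
s=status.observe();q=s['tcp_rot'];print(2*np.degrees(np.arctan2(q[1],q[0])),s['tcp_pos'],s['wrist_force'],s['wrist_torque'])"; done
```

```text
tcp_rot: [0.985, 0.172, 0.002, 0.001]
19.814948202645006 [476.40964185 -99.82194869  92.25976509] [-0.26102068  0.39025997 10.18132918] [ 0.03722523  0.01233921 -0.0011739 ]
tcp_rot: [0.988, 0.155, 0.002, 0.001]
17.814639098879933 [476.39839493 -99.86300889  92.25565337] [ 0.94475578  0.15510478 10.27658793] [ 0.01033097 -0.00065882  0.01608005]
tcp_rot: [0.99, 0.138, 0.002, 0.001]
15.816394405122187 [476.3677317  -99.87999979  92.23505056] [-0.24500872 -0.31499227 10.64377431] [0.00300468 0.03246382 0.05278218]
```

```bash
for i in 1 2 3; do python3 -m creep '[{"offset":[0,0,0],"twist":[0,0,-1],"gripper":1},{"offset":[0,0,0],"twist":[0,0,-1.5],"gripper":1},{"offset":[0,0,0],"twist":[0,0,-1.5],"gripper":1}]' 80 | egrep rot
python3 -c "
from h import *
s=status.observe();q=s['tcp_rot'];print(2*np.degrees(np.arctan2(q[1],q[0])),s['tcp_pos'],s['wrist_force'],s['wrist_torque'])"; done
```

```text
tcp_rot: [0.992, 0.125, 0.002, 0.001]
14.31978231809557 [476.30552239 -99.86785753  92.22072402] [-0.60852153  0.3476573  10.69372921] [0.02319194 0.08120246 0.0056608 ]
tcp_rot: [0.994, 0.112, 0.002, 0.001]
12.825981343501654 [476.12382491 -99.86047751  92.22946042] [-1.7172206  -1.16226032  9.98833226] [-0.00593955  0.24057715  0.07248813]
tcp_rot: [0.995, 0.099, 0.001, 0.001]
11.335285069334386 [475.85165286 -99.80817287  92.17993048] [-1.49259601  0.31934756 11.93423897] [-0.00599356  0.37468481  0.09526113]
```

The stop is felt at about 93° (torque about z and y rising). I'll back off 2° and let it rise gently while still held.

```bash
python3 -m creep '[{"offset":[0,0,0],"twist":[0,0,2],"gripper":1},{"offset":[0,0,0.001],"twist":[0,0,2.5],"gripper":1},{"offset":[0,0,0.002],"twist":[0,0,2.5],"gripper":1},{"offset":[0,0,0.003],"twist":[0,0,2.5],"gripper":1},{"offset":[0,0,0.003],"twist":[0,0,2.5],"gripper":1}]' 80
for i in 1 2; do python3 -m creep '[{"offset":[0,0,0.0005],"twist":[0,0,0],"gripper":1},{"offset":[0,0,0.001],"twist":[0,0,0],"gripper":1},{"offset":[0,0,0.001],"twist":[0,0,0],"gripper":1}]' 80 |egrep 'pos|force'; done
```

```text
t: 23.08
tcp_pos: [476.0, -99.8, 94.7]
tcp_rot: [0.993, 0.12, 0.002, 0.001]
wrist_force: [-0.6, -1.0, 9.4]
opening: 0.095
tcp_pos: [475.9, -99.8, 95.6]
wrist_force: [1.6, -0.5, 8.9]
tcp_pos: [475.9, -99.8, 96.4]
wrist_force: [0.4, 0.4, 6.9]
```

```bash
for i in 1 2 3 4; do python3 -m creep '[{"offset":[0,0,0.0004],"twist":[0,0,0],"gripper":1},{"offset":[0,0,0.0007],"twist":[0,0,0],"gripper":1},{"offset":[0,0,0.0007],"twist":[0,0,0],"gripper":1}]' 80 |egrep 'pos|force'; done
```

```text
tcp_pos: [475.9, -99.7, 97.0]
wrist_force: [0.8, -0.5, 6.2]
tcp_pos: [475.7, -99.7, 97.1]
wrist_force: [4.0, -2.4, 4.8]
tcp_pos: [475.5, -99.6, 97.1]
wrist_force: [7.0, -3.2, 1.3]
tcp_pos: [475.3, -99.6, 97.2]
wrist_force: [7.5, -4.4, -1.9]
```

Held at z = 97.1, 6 mm above the bottom, and upward force no longer moves it, so it has locked. Opening and retreating straight up.

```bash
python3 -m creep '[{"offset":[0.0005,0,0],"twist":[0,0,0],"gripper":1},{"offset":[0.0005,0,0],"twist":[0,0,0],"gripper":0.9},{"offset":[0.0005,0,0],"twist":[0,0,0],"gripper":0.7},{"offset":[0.0005,0,0],"twist":[0,0,0],"gripper":0.6},{"offset":[0.0005,0,0],"twist":[0,0,0],"gripper":0.5}]' 20
python3 -m creep '[{"offset":[0,0,0],"twist":[0,0,0],"gripper":0.5},{"offset":[0,0,0.02],"twist":[0,0,0],"gripper":0.5},{"offset":[0,0,0.05],"twist":[0,0,0],"gripper":0.5},{"offset":[0,0,0.1],"twist":[0,0,0],"gripper":0.5},{"offset":[-0.03,0.03,0.13],"twist":[0,0,0],"gripper":0.5}]' 20
python3 -m creep '[{"offset":[0,0.05,0],"twist":[0,0,0],"gripper":0.5},{"offset":[0,0.08,0],"twist":[0,0,0],"gripper":0.5},{"offset":[0,0.08,0],"twist":[0,0,0],"gripper":0.5},{"offset":[0,0.08,0],"twist":[0,0,0],"gripper":0.5}]' 20
python3 - <<'E'
from h import *
for n in ['side','scene','wrist']: snap(n,n+'9')
S=load('scene9')['pixels'][:,:,::-1];D=load('side9')['pixels'][:,:,::-1];W=load('wrist9')['pixels'][:,:,::-1]
r=lambda a:cv2.resize(a,(300,300),interpolation=cv2.INTER_CUBIC)
cv2.imwrite('pics/v9.png',np.vstack([np.hstack([r(S[205:265,254:314]),r(D[245:305,292:352])]),cv2.resize(W,(600,300))]))
E
```

```text
t: 25.95
tcp_pos: [474.0, -98.6, 96.9]
tcp_rot: [0.993, 0.12, -0.001, -0.001]
wrist_force: [-0.7, -0.7, -0.6]
opening: 0.504
t: 26.58
tcp_pos: [446.0, -69.9, 230.9]
tcp_rot: [0.993, 0.119, 0.001, 0.001]
wrist_force: [0.7, 0.4, -0.1]
opening: 0.499
t: 27.08
tcp_pos: [444.8, 10.5, 227.6]
tcp_rot: [0.993, 0.12, -0.0, 0.0]
wrist_force: [0.3, -0.9, 0.3]
opening: 0.499
```

View pics/v9.png

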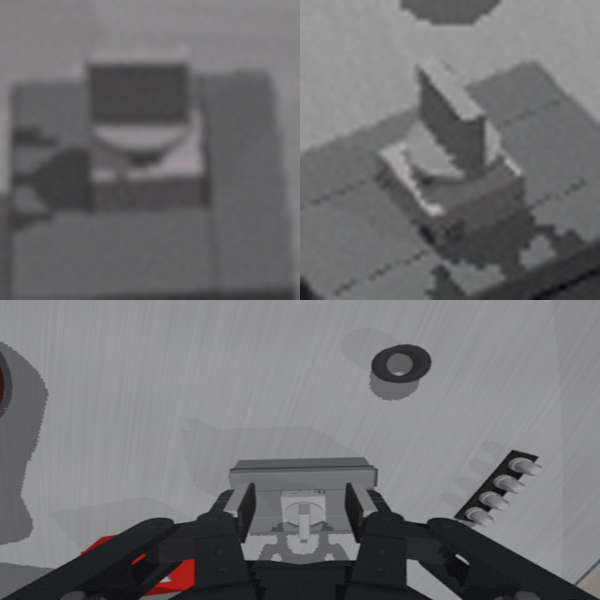

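View pics/wrist9.png

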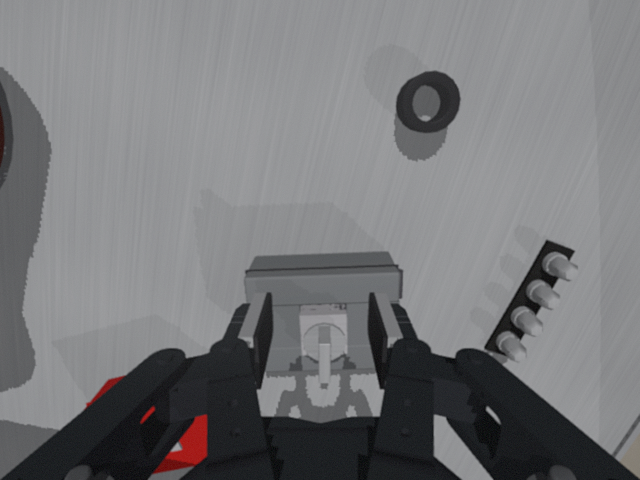

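The stud stands upright in the receptacle with its wing across the slot, and the gripper is clear. A numeric check before handing in.

```bash
python3 - <<'E'
from h import *
W=load('wrist9')
p=W['pixels'][300:400,280:370,::-1];cv2.imwrite('pics/w9z.png',cv2.resize(p,(540,600),interpolation=cv2.INTER_CUBIC))
E
```

```text
(no output)
```

View pics/w9z.png

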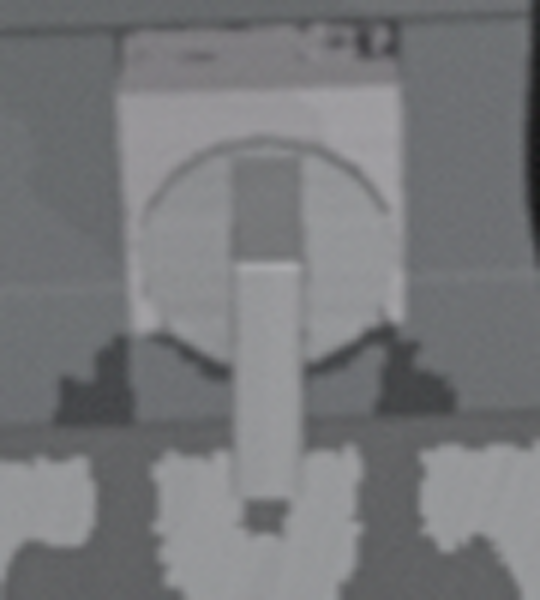

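```bash
python3 - <<'E'
from h import *
W=load('wrist9')
f=lambda x,y,z:onz(W,280+(x+.5)/6-.5,300+(y+.5)/6-.5,z)
R=np.array([f(x,y,121) for x,y in [(236,264),(302,264),(300,500),(235,500)]]);v=R[0]+R[1]-R[2]-R[3]
print('wing',R.mean(0).round(1),np.degrees(np.arctan2(v[1],v[0])),[np.linalg.norm(R[(i+1)%4]-R[i]).round(1) for i in range(4)])
a,b=f(120,93,79),f(400,86,79);print('recept edge',np.linalg.norm(a-b),np.degrees(np.arctan2(*(b-a)[[1,0]])))
print(status.observe()['opening'],status.observe()['wrist_force'])
E
```

```text
wing [475.1 -99.  121. ] 103.66568866763097 [np.float64(9.0), np.float64(39.9), np.float64(9.3), np.float64(39.9)]
recept edge 43.3762101490344 15.411259635477254
0.4982836942448943 [ 0.22430756 -0.47601178  0.22301624]
```

```bash
python3 -c "
from plant import ticket;print(ticket.job_done())"
```

```text
the job is handed in; nothing more can be done
None
```

The stud is locked in the grey case's receptacle, the gripper is open and clear of everything, and I handed the job in at about 27 s of the 59 s. No verdict was reported.

**Pressing and turning**
- I lifted the stud out of the cup and lowered it into the slot. Force rose steeply at TCP height 91.1 mm, which I took as the bottom. The highest wrist force I read was about 20 N.
- I backed off about 1 mm and turned it clockwise. I felt the stop at about 93°.
- It rose 6 mm and then would not go higher when pulled gently, so I released it and moved away.

**Last checks**

| Check | Result |
|---|---|
| Wing centre | (475.1, -99.0) mm, against a receptacle axis of about (475.0, -99.3) mm |
| Wing direction | 103.7°, about 1.7° from the case's y axis |
| Upright | looks upright in the pictures (not measured) |
| Wrist force | about zero |

**What disagreed or was not checked**
- The cameras put the receptacle's top at about 80 mm, just above the stated maximum of 79. I took 79, so the wing centre should be about 106 mm above the case's origin. That is within the 107.7 mm limit, but I did not measure it directly.
- Near the end of pressing, the force stayed flat at 10 N for about 1.5 mm. The stud may have slipped slightly in the fingers, with no visible effect.
- The two readings of the case's angle differed by about 1°.
- I did not re-measure the nuts, wrench and mug. My path stayed clear of them.

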